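Test the folding lid stay on a finishing box

TASK

Try out the new folding stay on the wooden finishing box: raise the lid by its steel bar until the stay's knee snaps past straight and locks, feeling for the end without forcing it, because its foot is only clamped in a slot and must not be dragged along, and let go so that the stay alone holds the lid up. Then break the stay by pushing the knee's crossbar back away from the lid's hinge, which first lifts the lid slightly and then lets the knee fold, and lower the lid gently by its bar, without letting it drop, until it is fully closed. Let go, and leave the tin, the brush and the sanding block where they are.

Things in the scene. Friction and masses are not known exactly. Their poses are not given: they have to be found in the camera images.
- chest: Fixed open-topped wooden box, 220 (x) x 180 (y) x 110 mm high, walls 12 mm, turned about the vertical only. Origin: centre of its underside. Its lid is hinged along the upper edge of its +y side; the lid's opening edge is on its -y side. The stay is on the outside of its +x end.
- lid (a joint): Lid angle in rad, 0 closed (level on the rim), growing as it opens. Wooden board 220 x 182 x 14 mm, 0.34 to 0.53 kg. Its stiff hinge keeps it where it is left above about 0.95 rad; lower down it may fall if not held. The angle at which the stay is straight (end of travel) depends on the foot's setting, about 1.23 to 1.49 rad, and must be felt; locked, the lid rests about 0.05 rad lower.
- lid_hinge (a point): Middle of the lid's hinge line, on the box's upper +y edge (axis along the box's x, 110 mm above the table). Its frame has the box's axes.
- lid_bar (a point): Middle of the lid's handle, a round steel bar 12 mm thick, parallel to the hinge, free over 90 mm, carried 44 mm beyond the lid's opening edge on two rods. In the lid's own frame 226 mm out from the hinge line and 10 mm above it; 120 mm above the table when closed. It can be taken from above, across the bar, at any lid angle. Its axes turn with the lid; x along the bar.
- knee (a joint): Knee angle of the stay in rad: about 0 (within 0.2) folded with the lid closed, 2.79 with both links in line, 3.21 at the stop (locked, knee bent towards the hinge). A light spring pulls it to the locked side: near straight it snaps over by itself, so push it back to about 2.0 before leaving it. Breaking it takes 5 to 8 N at the crossbar.
- knee_bar (a point): Point on the knee's crossbar, a round steel bar 12 mm thick, parallel to the hinge, sticking out from the knee along the box's +x; 26 mm from its free end, 68 mm outside the box's end, clear of lid and links (these lie within 25 mm of the end). Locked, it is 140 to 152 mm above the table, 47 to 59 mm from the hinge line towards the opening side; pushed that way (box's -y) it folds over and down.
- stay_foot (a point): Pivot of the stay's lower link, clamped in an upright slotted steel plate on the box's +x end, 112 mm from the hinge line towards the opening side and 11 to 33 mm below it. The clamp slips up along its slot if the lid is pulled open against the straight stay with more than about 11 N at the lid bar; it must not slip by more than 2 mm.
- tin: Loose round tin, 90 mm across, 62 mm high, standing behind the hinge side. Origin: centre of its underside.
- brush: Loose paintbrush lying on the table on the opening side. Origin: middle of its underside.
- sanding_block: Loose cork sanding block 100 x 55 x 35 mm lying on the opening side. Origin: centre of its underside.

How it is judged:
By the outcome, as a careful person would: the job done as asked, in the order asked, and still so for the second after the job is handed in, with the robot touching nothing.
It also fails if it takes over 72 s, if anything falls off the work surface, if the arm or the gripper's body presses on something with over 40 N, if the wrist force passes 120 N, or if a joint passes its speed limit or range.

ROBOT

A 7-joint arm with a two-finger parallel gripper is mounted at the origin on the work surface. World frame = base frame: x ahead of the robot, y to its left, z up, the work surface at z = 0. Lengths are in m, angles in rad, forces in N, time in s.
With the tool pointing down it reaches from about 0.35 to 0.9 m from the base axis. Payload 8.1 kg.
Tool frame: the origin (TCP) lies at the very end of the fingers, on their centre line; the grasp point (between the pads) lies grip_point_offset behind it (grip_point_offset is the distance from the TCP to the grasp point, in m); z points along the fingers, y is the direction in which the jaws open and shut (so a half turn about z gives the same grasp; the last joint's range is limited). The gripper opens to 92 mm and grips with 3 to 60 N. Pads are 19 mm wide; open, the fingers measure 130 mm over their backs; the gripper's body (75 mm by 190 mm) begins 47 mm behind the grasp point.
Start: joints at [-1.415, 0.434, 0.025, 1.573, -0.012, 1.134, -0.075], TCP at [0.16, 0.604, 0.206] pointing down, gripper open.
Joint ranges: [-2.62, 2.62], [-0.44, 2.09], [-1.27, 1.32], [0.08, 2.57], [-1.32, 4.46], [0.12, 2], [-2.74, 2.74]. Speed limits (rad/s): [2.22, 2.22, 3.01, 3.01, 3.14, 3.14, 3.14].

INTERFACE

Orientations are given as a rotation vector (axis times angle).
In Python, from cell import * gives the robot as it stands.
- The arm moves only by the tool drive_tool, never from a script. Its argument "increments" is a list of rows, each an object of numbers: "grip": the gripper's target within -1 to 1 (shut at 1, half-way at 0, fully open at -1); "tx", "ty", "tz": the shift along the world's x, y, z normalised to -1 to 1, where 1 is 400 mm; "turn": the turn about the world's z normalised to -1 to 1, where 1 is 60 degrees. In form: [{"grip": .., "tx": .., "ty": .., "tz": .., "turn": ..}, ...]. A call has 1 to 20 rows; each row is the pose to reach, as a shift and turn from the pose measured when the call began; what a row does not reach only later rows make up. A row lasts 1/10 s, in which the tool goes at most 50 mm and 8.59 degrees, less where a joint would pass 70% of its speed; a pose out of reach is approached as far as the arm can. A call with a number of a shift or a turn outside -1 to 1 is refused whole. A call with a gripper value outside its range is refused whole. The fingers move at their own pace and stop on an object; "newtons" is the grip in N (left out, the last holds). Time passes only in rows, so rows that repeat a pose let the fingers close. It gives the time, the measured TCP pose, the force and the opening at its end, in the units of the state.
- observe(): the state, without advancing time (a new reading comes with each control period).
- get_image(name): name is "side" or "top"; returns the picture (480x640x3 uint8, red, green, blue); there is no depth.
- camera_info(name): a dict with "fx", "fy", "cx", "cy" (pixels), "eye" and "rotation" of the camera in the world. Camera axes: x right, y down, z forward; pixel columns grow to the right and rows downward; lengths in m; the calibration is good to about 2 mm. A picture is of the moment at which its call begins. camera_info takes no time and is no camera call.
- sign_off(): hands the job in, once; it reports no verdict.
The state is a dict: "clock": time; "joints": joint angles; "dq": joint speeds; "joint_efforts": joint torques, N m; "position": TCP position; "ee_rot": TCP orientation; "force": force on the tool from outside, world axes, zero at the start; "ft_torque": the same for the moment, N m; "width": opening from 0.0 (shut) to 1.0 (fully open).
Only numpy, scipy, OpenCV 4.12 (cv2) and the standard library are available. Lean on these libraries where they do the work, as an engineer would, in place of code of your own. Each camera call takes 0.05 s, during which the arm holds its last target. There are 200 camera calls.

## Working session

There is one attempt and no reset: what is moved stays moved. The work goes in short steps, Python scripts to look and compute and a tool call to move; the robot and the scene stay as the last step left them, time stands still between calls to the robot, and variables do not carry over. Pictures are saved under pics/ and viewed, about 8 in all and at most 12, crops included, and the job is handed in when it is done.

Besides the shell and the picture viewer there is one more tool, called after "Emit:" by a JSON object that holds its "api" and its "payload". drive_tool: Moves the arm, as the interface text tells. Its arguments: {"type":"object","properties":{"increments":{"type":"array","items":{"type":"object","properties":{"grip":{"type":"number"},"tx":{"type":"number"},"ty":{"type":"number"},"tz":{"type":"number"},"turn":{"type":"number"}}}},"newtons":{"type":"number"}},"required":["increments"]}

```bash
ls; mkdir -p pics; cat > h.py <<'E'
from cell import *
import numpy as np, cv2
def save(n,f,crop=None,s=1):
    im=get_image(n)[:,:,::-1]
    if crop: x0,y0,x1,y1=crop; im=im[y0:y1,x0:x1]
    cv2.imwrite('pics/'+f,cv2.resize(im,None,fx=s,fy=s,interpolation=cv2.INTER_CUBIC))
def onz(n,u,v,z):
    c=camera_info(n);R=np.array(c['rotation']);e=np.array(c['eye'])
    d=R@np.array([(u-c['cx'])/c['fx'],(v-c['cy'])/c['fy'],1]);return e+d*(z-e[2])/d[2]
def proj(n,p):
    c=camera_info(n);R=np.array(c['rotation']);q=R.T@(np.array(p)-c['eye']);return np.round([c['fx']*q[0]/q[2]+c['cx'],c['fy']*q[1]/q[2]+c['cy']],1)
E
python3 - <<'E'
from h import *
print(observe())
for n in('top','side'): print(n,camera_info(n)); save(n,n+'0.png')
try: print(grip_point_offset)
except Exception as e: print(e)
E
```

```text
pics
{'clock': 0.0, 'joints': array([-1.41463673,  0.43522448,  0.02497357,  1.57407195, -0.01161083,
        1.13398217, -0.07511754]), 'dq': array([-1.60446313e-03,  1.31443511e-03,  1.00978658e-03,  1.30261949e-03,
        6.02549273e-04,  5.54043681e-05,  6.46822971e-04]), 'joint_efforts': array([ 9.61826336e-04, -6.67871904e+01,  9.86006297e-01, -3.14460218e+01,
       -6.02407311e-02,  4.29772201e-02,  1.88463505e-04]), 'position': array([0.15984508, 0.60367063, 0.20525379]), 'ee_rot': array([-4.05460317e-01, -3.11524816e+00,  2.41788235e-03]), 'force': array([-0.61852845, -0.23778124, -0.18796231]), 'ft_torque': array([ 0.00211314,  0.03550565, -0.00602738]), 'width': 1.001522002706792}
top {'fx': 526.5151424662209, 'fy': 526.5151424662209, 'cx': 320.83266605699833, 'cy': 234.34667940779258, 'eye': array([0.44345642, 0.02615408, 1.17902738]), 'rotation': array([-2.14140845,  2.19621827, -0.09138459])}
side {'fx': 572.3009383618593, 'fy': 572.3009383618593, 'cx': 317.85197720624814, 'cy': 236.18132873157583, 'eye': array([0.42194143, 0.6915974 , 0.77060627]), 'rotation': array([-0.22578305,  2.80798345, -1.19346962])}
0.0188
```

View pics/top0.png

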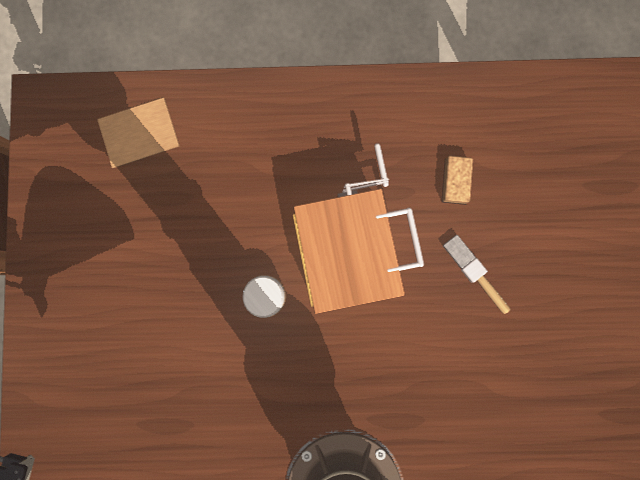

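View pics/side0.png

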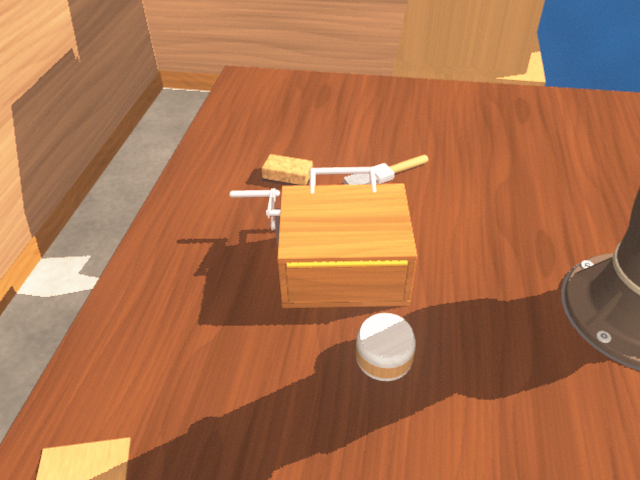

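The top view shows the lid corners at about (295,206), (380,190), (404,295) and (316,313). The lid bar runs from (410,211) to (422,265), the knee crossbar from (378,146) to (386,184), and the tin is at (264,297). The side view agrees: the lid is closed with its hinge facing the camera.

```bash
sed -i "s/R=np.array(c\['rotation'\])/R=cv2.Rodrigues(np.array(c['rotation'],float))[0]/" h.py
cat >> h.py <<'E'
E
python3 - <<'E'
from h import *
for l,z,pts in (('lid',.124,[(295,206),(380,190),(404,295),(316,313)]),('bar',.122,[(410,211),(422,265)]),('knee',.1,[(378,146),(386,184)]),('tin',.062,[(264,297)])):
    P=np.array([onz('top',*p,z)[:2] for p in pts]);print(l,P.round(4).tolist(),P.mean(0).round(4))
    if len(P)>1: d=np.diff(P,axis=0);print(np.linalg.norm(d,axis=1).round(4),np.degrees(np.arctan2(d[:,1],d[:,0])).round(1))
P=onz('side',313,170,.12),onz('side',374,169,.12);print(P)
R=cv2.Rodrigues(observe()['ee_rot'])[0];print(R.round(3))
E
```

```text
lid [[0.6016, 0.0857], [0.6298, -0.0872], [0.4173, -0.1274], [0.3861, 0.0483]] [ 0.5087 -0.0202]
[0.1752 0.2162 0.1785] [ -80.7 -169.3  100.1]
bar [[0.5855, -0.1465], [0.476, -0.166]] [ 0.5308 -0.1563]
[0.1113] [-169.9]
knee [[0.7271, -0.0889], [0.6463, -0.1027]] [ 0.6867 -0.0958]
[0.082] [-170.3]
tin [[0.4188, 0.1585]] [0.4188 0.1585]
(array([ 0.58542615, -0.14840222,  0.12      ]), array([ 0.47336791, -0.16781148,  0.12      ]))
[[-0.967  0.256 -0.   ]
 [ 0.256  0.967 -0.001]
 [-0.    -0.001 -1.   ]]
```

Emit:
{"api": "drive_tool", "payload": {"increments": [{"tx":0.75,"ty":-0.9,"tz":0.1,"turn":0.41,"grip":0.4},{"tx":0.75,"ty":-0.9,"tz":0.1,"turn":0.41,"grip":0.4},{"tx":0.75,"ty":-0.9,"tz":0.1,"turn":0.41,"grip":0.4},{"tx":0.75,"ty":-0.9,"tz":0.1,"turn":0.41,"grip":0.4},{"tx":0.75,"ty":-0.9,"tz":0.1,"turn":0.41,"grip":0.4},{"tx":0.75,"ty":-0.9,"tz":0.1,"turn":0.41,"grip":0.4},{"tx":0.75,"ty":-0.9,"tz":0.1,"turn":0.41,"grip":0.4},{"tx":0.75,"ty":-0.9,"tz":0.1,"turn":0.41,"grip":0.4},{"tx":0.75,"ty":-0.9,"tz":0.1,"turn":0.41,"grip":0.4},{"tx":0.75,"ty":-0.9,"tz":0.1,"turn":0.41,"grip":0.4},{"tx":0.75,"ty":-0.9,"tz":0.1,"turn":0.41,"grip":0.4},{"tx":0.75,"ty":-0.9,"tz":0.1,"turn":0.41,"grip":0.4},{"tx":0.75,"ty":-0.9,"tz":0.1,"turn":0.41,"grip":0.4}]}}

```text
clock: 1.4
position: [0.4588, 0.2449, 0.245]
ee_rot: [0.271, -3.129, 0.002]
force: [0.8, -0.1, -0.5]
width: 0.301
```

Emit:
{"api": "drive_tool", "payload": {"increments": [{"tx":0.18,"ty":-1,"tz":-0.1},{"tx":0.18,"ty":-1,"tz":-0.1},{"tx":0.18,"ty":-1,"tz":-0.1},{"tx":0.18,"ty":-1,"tz":-0.1},{"tx":0.18,"ty":-1,"tz":-0.1},{"tx":0.18,"ty":-1,"tz":-0.1},{"tx":0.18,"ty":-1,"tz":-0.1},{"tx":0.18,"ty":-1,"tz":-0.1},{"tx":0.18,"ty":-1,"tz":-0.1},{"tx":0.18,"ty":-1,"tz":-0.1},{"tx":0.18,"ty":-1,"tz":-0.1}]}}

```text
invalid input
```

```bash
python3 - <<'E'
from h import *
o=observe();print(o['position'],o['force'],o['ee_rot'],o['joints'])
save('side','side1.png',(210,100,460,290),3)
p=o['position'];print(proj('side',p),proj('side',[.531,-.157,.12]))
E
```

```text
[0.45882892 0.24490575 0.24499378] [ 0.77736487 -0.05113906 -0.51001885] [ 2.70615377e-01 -3.12922802e+00  1.82798291e-03] [-0.69853262  0.22986659  0.1295625   1.77589478 -0.03163705  1.13903129
  1.1842618 ]
[357.7 293.8] [342.6 169.8]
```

View pics/side1.png

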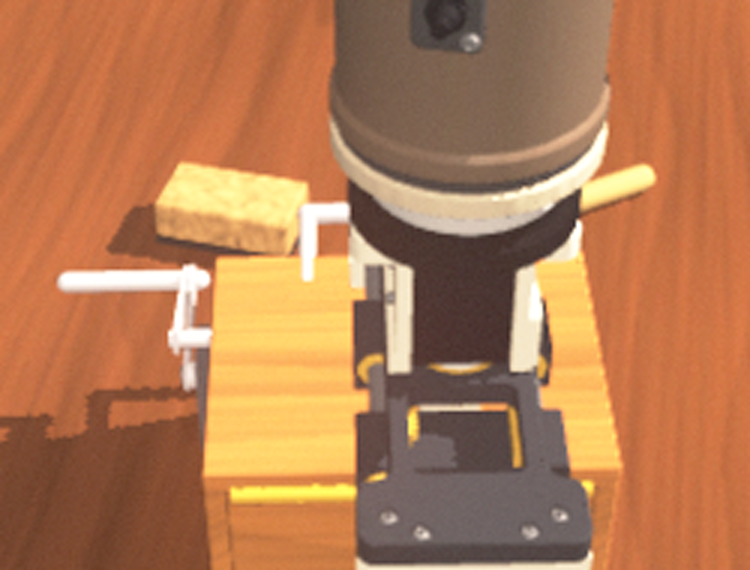

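The move was refused because it had no grip value, so the gripper is still over the box in this picture. I'll resend it with grip.

Emit:
{"api": "drive_tool", "payload": {"increments": [{"tx":0.18,"ty":-1,"tz":-0.1,"turn":0,"grip":0.4},{"tx":0.18,"ty":-1,"tz":-0.1,"turn":0,"grip":0.4},{"tx":0.18,"ty":-1,"tz":-0.1,"turn":0,"grip":0.4},{"tx":0.18,"ty":-1,"tz":-0.1,"turn":0,"grip":0.4},{"tx":0.18,"ty":-1,"tz":-0.1,"turn":0,"grip":0.4},{"tx":0.18,"ty":-1,"tz":-0.1,"turn":0,"grip":0.4},{"tx":0.18,"ty":-1,"tz":-0.1,"turn":0,"grip":0.4},{"tx":0.18,"ty":-1,"tz":-0.1,"turn":0,"grip":0.4},{"tx":0.18,"ty":-1,"tz":-0.1,"turn":0,"grip":0.4},{"tx":0.18,"ty":-1,"tz":-0.1,"turn":0,"grip":0.4},{"tx":0.18,"ty":-1,"tz":-0.1,"turn":0,"grip":0.4}]}}

```text
clock: 2.55
position: [0.5309, -0.1527, 0.2048]
ee_rot: [0.275, -3.129, 0.0]
force: [0.0, 1.0, 0.9]
width: 0.304
```

```bash
python3 - <<'E'
from h import *
o=observe();print(o['position'],o['force'],o['ee_rot'],o['joints'])
save('side','side2.png',(210,70,460,260),3)
p=o['position'];print(proj('side',p),proj('side',[.531,-.157,.12]))
E
```

```text
[ 0.53094116 -0.15273536  0.20479638] [0.02023821 1.00545208 0.88532183] [ 2.74922023e-01 -3.12855132e+00  3.37947378e-05] [-0.08505163  0.32281413  0.35348334  1.77478898 -0.12533182  1.06696836
  2.05850348]
[342.8 132.6] [342.6 169.8]
```

View pics/side2.png

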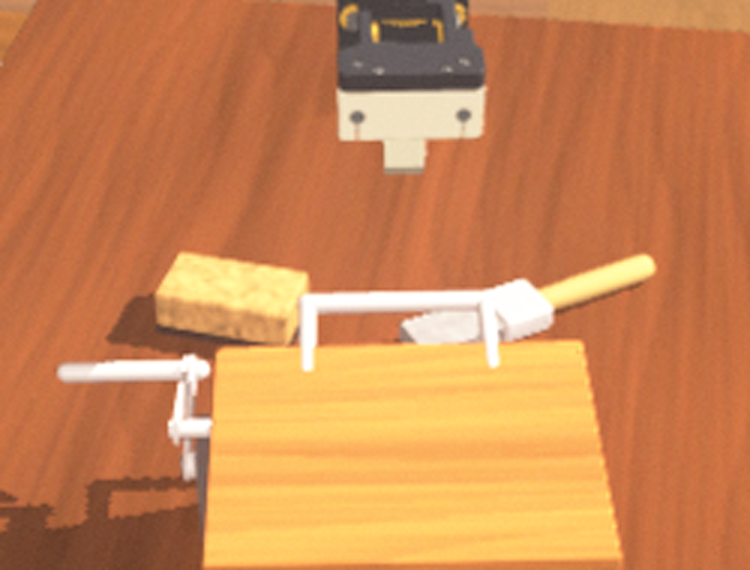

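The fingertips at crop (405,172) are centred above the bar, which is at crop (400,300). I'll descend and grip.

Emit:
{"api": "drive_tool", "payload": {"increments": [{"tx":0,"ty":-0.008,"tz":-0.1,"turn":0,"grip":0.4},{"tx":0,"ty":-0.008,"tz":-0.2,"turn":0,"grip":0.4},{"tx":0,"ty":-0.008,"tz":-0.23,"turn":0,"grip":0.4},{"tx":0,"ty":-0.008,"tz":-0.26,"turn":0,"grip":0.4},{"tx":0,"ty":-0.008,"tz":-0.26,"turn":0,"grip":0.4},{"tx":0,"ty":-0.008,"tz":-0.26,"turn":0,"grip":0.4},{"tx":0,"ty":-0.008,"tz":-0.26,"turn":0,"grip":1},{"tx":0,"ty":-0.008,"tz":-0.26,"turn":0,"grip":1},{"tx":0,"ty":-0.008,"tz":-0.26,"turn":0,"grip":1},{"tx":0,"ty":-0.008,"tz":-0.26,"turn":0,"grip":1},{"tx":0,"ty":-0.008,"tz":-0.26,"turn":0,"grip":1}], "newtons": 10}}

```text
clock: 3.7
position: [0.5314, -0.1536, 0.1017]
ee_rot: [0.279, -3.129, -0.004]
force: [-1.4, 6.9, 5.7]
width: 0.105
```

```bash
cat >> h.py <<'E'
yaw=np.radians(10); X=np.array([np.cos(yaw),np.sin(yaw),0]);Y=np.array([-np.sin(yaw),np.cos(yaw),0])
B0=np.array([.5309,-.156,.101])  # TCP with bar held, closed (update)
def tcp(th): # TCP position at lid angle
    d=226*np.cos(th)-10*np.sin(th)-226; h=226*np.sin(th)+10*np.cos(th)-10
    return B0-Y*d/1000+np.array([0,0,h/1000])
def rows(ths,p):
    for t in ths: print(round(float(t),3),np.round((tcp(t)-p)/.4,3))
E
python3 - <<'E'
from h import *
o=observe();print(o['position'],o['force'],o['width'])
rows(np.arange(.05,1.21,.05),o['position'])
E
```

```text
[ 0.53135155 -0.15357229  0.10167316] [-1.35906454  6.88732363  5.70067071] 0.10453897857464493
0.05 [-0.001 -0.004  0.027]
0.1 [-0.002 -0.001  0.055]
0.15 [-0.003  0.004  0.082]
0.2 [-0.004  0.01   0.11 ]
0.25 [-0.005  0.017  0.137]
0.3 [-0.007  0.026  0.164]
0.35 [-0.009  0.036  0.191]
0.4 [-0.011  0.047  0.216]
0.45 [-0.013  0.06   0.242]
0.5 [-0.015  0.074  0.266]
0.55 [-0.018  0.089  0.29 ]
0.6 [-0.021  0.105  0.313]
0.65 [-0.024  0.122  0.335]
0.7 [-0.027  0.141  0.356]
0.75 [-0.03   0.16   0.377]
0.8 [-0.034  0.18   0.396]
0.85 [-0.038  0.202  0.414]
0.9 [-0.042  0.224  0.431]
0.95 [-0.046  0.247  0.447]
1.0 [-0.05   0.27   0.462]
1.05 [-0.054  0.295  0.476]
1.1 [-0.059  0.32   0.488]
1.15 [-0.063  0.346  0.499]
1.2 [-0.068  0.372  0.509]
```

Emit:
{"api": "drive_tool", "payload": {"increments": [{"tx":0,"ty":0.002,"tz":0.028,"turn":0,"grip":1},{"tx":0,"ty":0.006,"tz":0.056,"turn":0,"grip":1},{"tx":-0.002,"ty":0.011,"tz":0.083,"turn":0,"grip":1},{"tx":-0.003,"ty":0.017,"tz":0.111,"turn":0,"grip":1},{"tx":-0.004,"ty":0.024,"tz":0.138,"turn":0,"grip":1},{"tx":-0.006,"ty":0.033,"tz":0.165,"turn":0,"grip":1},{"tx":-0.008,"ty":0.043,"tz":0.192,"turn":0,"grip":1},{"tx":-0.01,"ty":0.054,"tz":0.217,"turn":0,"grip":1},{"tx":-0.012,"ty":0.067,"tz":0.243,"turn":0,"grip":1},{"tx":-0.014,"ty":0.081,"tz":0.267,"turn":0,"grip":1},{"tx":-0.014,"ty":0.081,"tz":0.267,"turn":0,"grip":1}]}}

```text
clock: 4.8
position: [0.5265, -0.1202, 0.2099]
ee_rot: [-0.281, 3.127, 0.004]
force: [-0.1, 0.4, -0.9]
width: 0.007
```

```bash
sed -i 's/^B0=.*/B0=np.array([.5314,-.153,.1015])/' h.py
python3 - <<'E'
from h import *
o=observe();print(o['position'],o['force'],o['width'], 'exp',tcp(.5))
rows(np.arange(.55,1.16,.05),o['position'])
E
```

```text
[ 0.52653306 -0.12019172  0.20988838] [-0.07372343  0.37563128 -0.91881899] 0.006773611965173466 exp [ 0.52576328 -0.12103255  0.208626  ]
0.55 [-0.005  0.013  0.021]
0.6 [-0.007  0.029  0.044]
0.65 [-0.01   0.046  0.066]
0.7 [-0.014  0.065  0.087]
0.75 [-0.017  0.084  0.107]
0.8 [-0.021  0.104  0.127]
0.85 [-0.024  0.126  0.145]
0.9 [-0.028  0.148  0.162]
0.95 [-0.032  0.171  0.178]
1.0 [-0.037  0.194  0.193]
1.05 [-0.041  0.219  0.207]
1.1 [-0.045  0.244  0.219]
1.15 [-0.05  0.27  0.23]
```

```bash
python3 - <<'E'
from h import *
save('side','side3.png',(210,70,460,260),3)
p=observe()['position'];print(proj('side',p))
E
```

```text
[343.1 141.1]
```

View pics/side3.png

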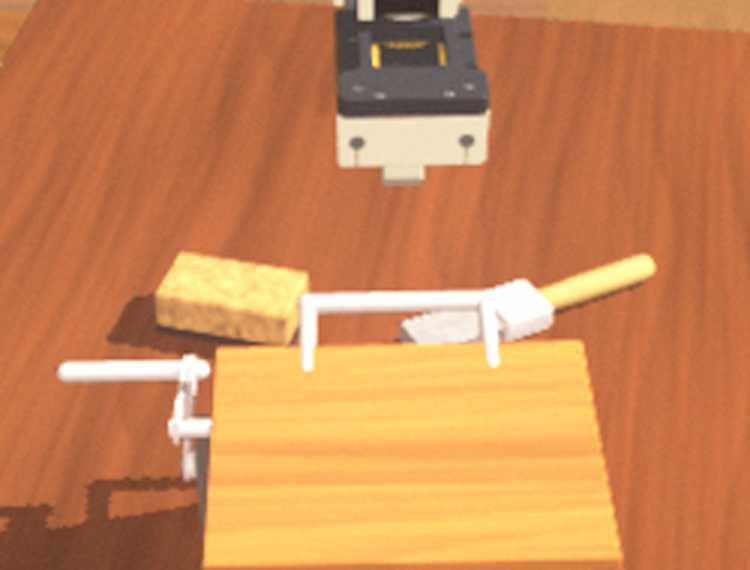

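```bash
python3 - <<'E'
from h import *
o=observe();p=o['position'];print(p,o['width'])
for off in(0,.01,.019):
  for dz in (0,.01,.02,.03): print(off,dz,proj('side',p+Y*off+np.array([0,0,dz])))
save('side','side4.png',(310,90,380,150),10)
E
```

```text
[ 0.52617569 -0.12065051  0.20907753] 0.005303174487332744
0 0 [343.1 141.1]
0 0.01 [343.1 136.2]
0 0.02 [343.2 131.2]
0 0.03 [343.3 126.1]
0.01 0 [343.3 144.5]
0.01 0.01 [343.4 139.5]
0.01 0.02 [343.5 134.5]
0.01 0.03 [343.5 129.5]
0.019 0 [343.5 147.6]
0.019 0.01 [343.6 142.6]
0.019 0.02 [343.7 137.6]
0.019 0.03 [343.7 132.5]
```

View pics/side4.png

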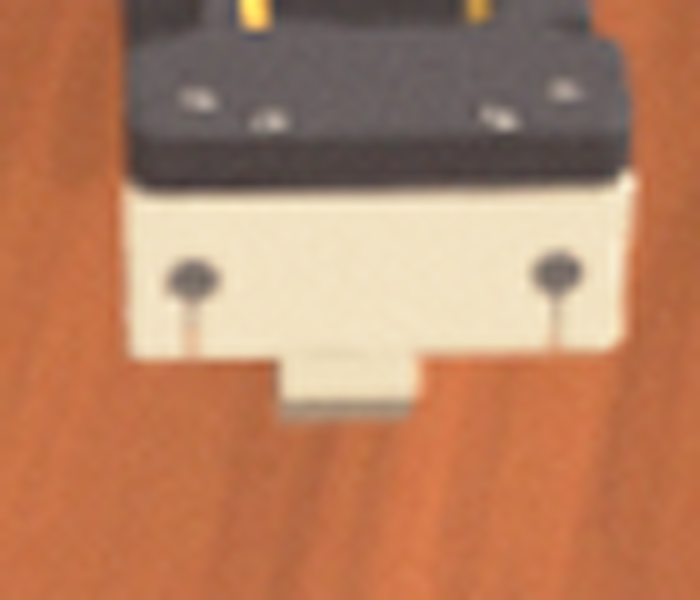

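```bash
python3 - <<'E'
from h import *
for p in ([0,0,0],[0,0,.1],[.16,.604,.206],[.16,.604,.27],[.16,.604,.4],[.16,.604,0]): print(p,proj('top',p),proj('side',p))
p=observe()['position'];print(proj('top',p),proj('top',p+[0,0,.066]))
save('top','top1.png',(300,130,500,280),4)
E
```

```text
[0, 0, 0] [343.9 490.5] [640.3 310.2]
[0, 0, 0.1] [345.6 510.4] [664. 270.]
[0.16, 0.604, 0.206] [  9.3 450. ] [704.8 747.7]
[0.16, 0.604, 0.27] [-13.6 461.9] [748.9 737.8]
[0.16, 0.604, 0.4] [-72.  492.5] [880.9 708. ]
[0.16, 0.604, 0] [ 65.7 420.4] [610.1 769.1]
[404.9 237. ] [410.6 233.6]
```

View pics/top1.png

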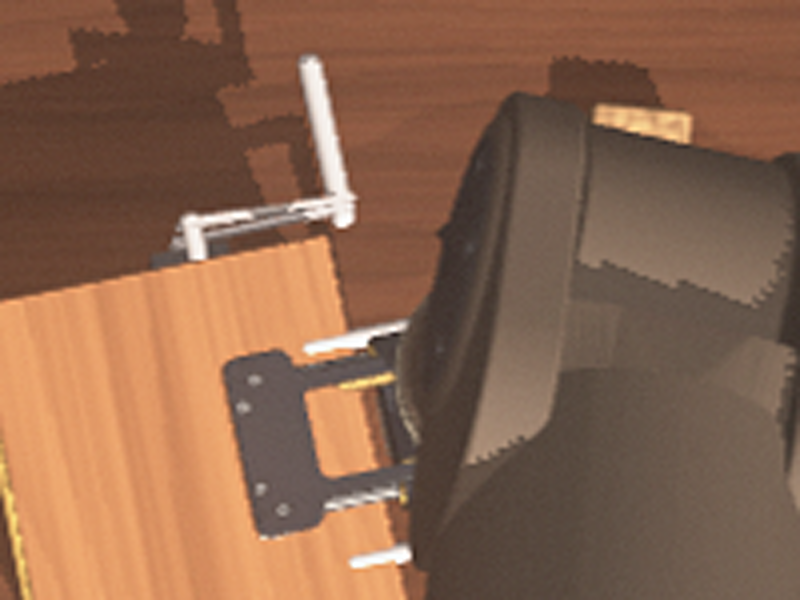

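Both cameras place the bar consistently, but the fingertips appear 20–30 mm higher in the side view than the reported TCP. So the first grip only pinched the top of the bar. The lid is untouched. I'll regrip about 20 mm deeper, which clears either way.

Emit:
{"api": "drive_tool", "payload": {"increments": [{"tx":0.012,"ty":-0.086,"tz":0,"turn":0,"grip":0.4},{"tx":0.012,"ty":-0.086,"tz":0,"turn":0,"grip":0.4},{"tx":0.012,"ty":-0.086,"tz":0,"turn":0,"grip":0.4},{"tx":0.012,"ty":-0.086,"tz":0,"turn":0,"grip":0.4},{"tx":0.012,"ty":-0.086,"tz":-0.08,"turn":0,"grip":0.4},{"tx":0.012,"ty":-0.086,"tz":-0.16,"turn":0,"grip":0.4},{"tx":0.012,"ty":-0.086,"tz":-0.22,"turn":0,"grip":0.4},{"tx":0.012,"ty":-0.086,"tz":-0.26,"turn":0,"grip":0.4},{"tx":0.012,"ty":-0.086,"tz":-0.29,"turn":0,"grip":0.4},{"tx":0.012,"ty":-0.086,"tz":-0.322,"turn":0,"grip":0.4},{"tx":0.012,"ty":-0.086,"tz":-0.322,"turn":0,"grip":0.4},{"tx":0.012,"ty":-0.086,"tz":-0.322,"turn":0,"grip":0.4}]}}

```text
clock: 6.15
position: [0.5306, -0.1556, 0.0796]
ee_rot: [0.279, -3.129, -0.004]
force: [0.1, -0.0, 0.4]
width: 0.298
```

Emit:
{"api": "drive_tool", "payload": {"increments": [{"tx":0,"ty":0,"tz":0,"turn":0,"grip":1},{"tx":0,"ty":0,"tz":0,"turn":0,"grip":1},{"tx":0,"ty":0,"tz":0,"turn":0,"grip":1},{"tx":0,"ty":0,"tz":0,"turn":0,"grip":1},{"tx":0,"ty":0,"tz":0,"turn":0,"grip":1},{"tx":0,"ty":0,"tz":0,"turn":0,"grip":1},{"tx":0,"ty":0,"tz":0,"turn":0,"grip":1}], "newtons": 20}}

```text
clock: 6.85
position: [0.5308, -0.1534, 0.0803]
ee_rot: [-0.281, 3.129, 0.007]
force: [-3.1, 6.9, 5.6]
width: 0.121
```

```bash
python3 - <<'E'
from h import *
o=observe();print(o['position'],o['force'],o['width'])
save('side','side5.png',(290,120,400,200),7)
E
```

```text
[ 0.5307958  -0.15338025  0.08029599] [-3.05075607  6.91854686  5.63019529] 0.1212716220712623
```

View pics/side5.png

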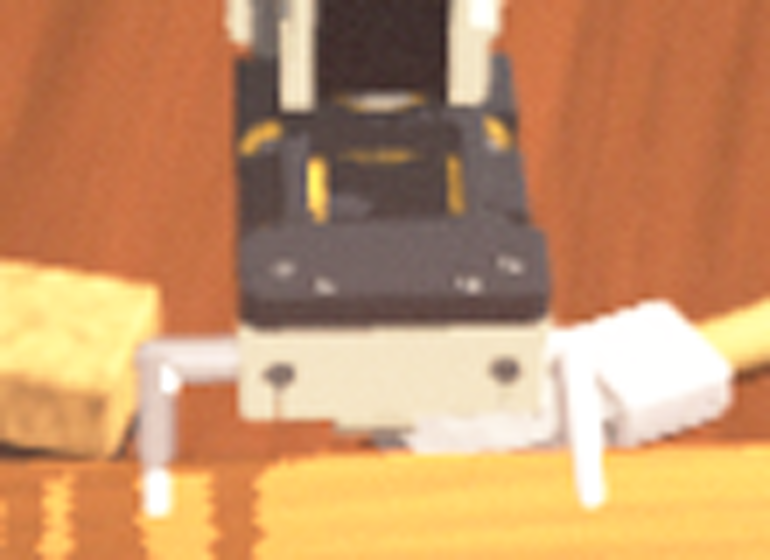

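The tip shows at crop (385,440), about 10 mm below the bar, so it is still shallow and the offset looks closer to 30 mm. I'll open, go 10 mm deeper and regrip at the bar's true y.

Emit:
{"api": "drive_tool", "payload": {"increments": [{"tx":0,"ty":0,"tz":0,"turn":0,"grip":0.4},{"tx":0,"ty":0,"tz":0,"turn":0,"grip":0.4},{"tx":0,"ty":0,"tz":0,"turn":0,"grip":0.4},{"tx":0,"ty":0,"tz":-0.012,"turn":0,"grip":0.4},{"tx":0,"ty":0,"tz":-0.025,"turn":0,"grip":0.4},{"tx":0,"ty":0.001,"tz":-0.025,"turn":0,"grip":0.4},{"tx":0,"ty":0.001,"tz":-0.025,"turn":0,"grip":1},{"tx":0,"ty":0.001,"tz":-0.025,"turn":0,"grip":1},{"tx":0,"ty":0.001,"tz":-0.025,"turn":0,"grip":1},{"tx":0,"ty":0.001,"tz":-0.025,"turn":0,"grip":1},{"tx":0,"ty":0.001,"tz":-0.025,"turn":0,"grip":1},{"tx":0,"ty":0.001,"tz":-0.025,"turn":0,"grip":1},{"tx":0,"ty":0.001,"tz":-0.025,"turn":0,"grip":1}], "newtons": 20}}

```text
clock: 8.2
position: [0.5309, -0.1532, 0.0703]
ee_rot: [-0.281, 3.129, 0.007]
force: [0.9, -1.7, -1.3]
width: 0.123
```

Emit:
{"api": "drive_tool", "payload": {"increments": [{"tx":0,"ty":0,"tz":0.014,"turn":0,"grip":1},{"tx":0,"ty":0.001,"tz":0.028,"turn":0,"grip":1},{"tx":0,"ty":0.002,"tz":0.042,"turn":0,"grip":1},{"tx":0,"ty":0.004,"tz":0.056,"turn":0,"grip":1},{"tx":-0.001,"ty":0.009,"tz":0.083,"turn":0,"grip":1},{"tx":-0.002,"ty":0.015,"tz":0.111,"turn":0,"grip":1},{"tx":-0.002,"ty":0.015,"tz":0.111,"turn":0,"grip":1}]}}

```text
clock: 8.9
position: [0.5298, -0.1468, 0.1163]
ee_rot: [-0.282, 3.128, 0.008]
force: [-2.7, 0.4, -3.1]
width: 0.128
```

```bash
sed -i 's/^B0=.*/B0=np.array([.5309,-.153,.0703])/' h.py
python3 - <<'E'
from h import *
o=observe();print(o['position'],o['force'],o['width'], 'exp',tcp(.2))
rows(np.arange(.25,1.11,.05),o['position'])
E
```

```text
[ 0.52977713 -0.14677678  0.11626733] [-2.67958747  0.40626132 -3.13590881] 0.12752174931444746 exp [ 0.52977274 -0.14660698  0.11499993]
0.25 [-0.001  0.008  0.024]
0.3 [-0.003  0.017  0.051]
0.35 [-0.005  0.027  0.077]
0.4 [-0.007  0.038  0.103]
0.45 [-0.009  0.051  0.128]
0.5 [-0.011  0.064  0.153]
0.55 [-0.014  0.079  0.177]
0.6 [-0.017  0.096  0.2  ]
0.65 [-0.02   0.113  0.222]
0.7 [-0.023  0.131  0.243]
0.75 [-0.026  0.151  0.263]
0.8 [-0.03   0.171  0.283]
0.85 [-0.034  0.192  0.301]
0.9 [-0.038  0.214  0.318]
0.95 [-0.042  0.237  0.334]
1.0 [-0.046  0.261  0.349]
1.05 [-0.05   0.285  0.363]
1.1 [-0.055  0.31   0.375]
```

Now the lid is held and lifting, with Fz at -3 N. I'll continue along the arc to about 0.75 and check.

Emit:
{"api": "drive_tool", "payload": {"increments": [{"tx":-0.001,"ty":0.008,"tz":0.025,"turn":0,"grip":1},{"tx":-0.003,"ty":0.017,"tz":0.052,"turn":0,"grip":1},{"tx":-0.005,"ty":0.027,"tz":0.079,"turn":0,"grip":1},{"tx":-0.007,"ty":0.038,"tz":0.105,"turn":0,"grip":1},{"tx":-0.009,"ty":0.051,"tz":0.13,"turn":0,"grip":1},{"tx":-0.011,"ty":0.064,"tz":0.155,"turn":0,"grip":1},{"tx":-0.014,"ty":0.079,"tz":0.179,"turn":0,"grip":1},{"tx":-0.017,"ty":0.096,"tz":0.202,"turn":0,"grip":1},{"tx":-0.02,"ty":0.113,"tz":0.224,"turn":0,"grip":1},{"tx":-0.023,"ty":0.131,"tz":0.245,"turn":0,"grip":1},{"tx":-0.026,"ty":0.151,"tz":0.265,"turn":0,"grip":1},{"tx":-0.026,"ty":0.151,"tz":0.265,"turn":0,"grip":1}]}}

```text
clock: 10.1
position: [0.5194, -0.0878, 0.2247]
ee_rot: [-0.28, 3.127, 0.004]
force: [-3.3, -9.7, 7.3]
width: 0.122
```

```bash

python3 - <<'E'
from h import *
o=observe();print(o['position'],o['force'],o['width'], 'exp',tcp(.75))
rows(np.arange(.8,1.21,.05),o['position'])
E
```

```text
[ 0.5194157  -0.08778214  0.22471735] [-3.25882302 -9.7028155   7.25543811] 0.12237292972603755 exp [ 0.51918661 -0.08657009  0.22166725]
0.8 [-0.004  0.023  0.012]
0.85 [-0.008  0.045  0.03 ]
0.9 [-0.012  0.067  0.047]
0.95 [-0.016  0.09   0.063]
1.0 [-0.02   0.113  0.078]
1.05 [-0.024  0.138  0.091]
1.1 [-0.029  0.163  0.104]
1.15 [-0.033  0.189  0.115]
1.2 [-0.038  0.215  0.125]
```

```bash

python3 - <<'E'
from h import *
rows(np.arange(.8,1.21,.05),tcp(.755))
E
```

```text
0.8 [-0.003  0.018  0.017]
0.85 [-0.007  0.04   0.036]
0.9 [-0.011  0.062  0.053]
0.95 [-0.015  0.085  0.069]
1.0 [-0.019  0.108  0.084]
1.05 [-0.023  0.133  0.097]
1.1 [-0.028  0.158  0.109]
1.15 [-0.032  0.184  0.121]
1.2 [-0.037  0.21   0.13 ]
```

Emit:
{"api": "drive_tool", "payload": {"increments": [{"tx":0,"ty":0,"tz":0,"turn":0,"grip":1},{"tx":-0.003,"ty":0.018,"tz":0.018,"turn":0,"grip":1},{"tx":-0.007,"ty":0.04,"tz":0.037,"turn":0,"grip":1},{"tx":-0.011,"ty":0.062,"tz":0.054,"turn":0,"grip":1},{"tx":-0.015,"ty":0.085,"tz":0.07,"turn":0,"grip":1},{"tx":-0.019,"ty":0.108,"tz":0.085,"turn":0,"grip":1},{"tx":-0.019,"ty":0.108,"tz":0.085,"turn":0,"grip":1}]}}

```text
clock: 10.8
position: [0.5116, -0.0435, 0.2608]
ee_rot: [-0.282, 3.125, 0.004]
force: [-2.9, -5.7, 7.7]
width: 0.125
```

```bash

cat >> h.py <<'E'
def tang(p,f,dz=0):
    s=p@Y+.0171; z=p[2]-.0603-dz; a=np.arctan2(z,-s); r=np.hypot(s,z)
    T=Y*np.sin(a)+np.array([0,0,np.cos(a)]); N=-Y*np.cos(a)+np.array([0,0,np.sin(a)])
    print('th %.3f r %.4f Ft %.1f Fr %.1f'%(a-.0442,r,f@T,f@N))
E
python3 - <<'E'
from h import *
o=observe();p=o['position'];print(p,o['force'],o['width']);tang(p,o['force']);tang(p,o['force'],.004)
rows(np.arange(1.05,1.26,.05),tcp(1.))
E
```

```text
[ 0.51160764 -0.04351906  0.26075436] [-2.86028361 -5.69953893  7.6611497 ] 0.12539832367516643
th 1.007 r 0.2309 Ft -0.6 Fr 9.2
th 0.999 r 0.2274 Ft -0.6 Fr 9.2
1.05 [-0.004  0.024  0.014]
1.1 [-0.009  0.049  0.026]
1.15 [-0.013  0.075  0.037]
1.2 [-0.018  0.101  0.047]
1.25 [-0.023  0.128  0.055]
```

Emit:
{"api": "drive_tool", "payload": {"increments": [{"tx":0,"ty":0,"tz":0.004,"turn":0,"grip":1},{"tx":-0.002,"ty":0.012,"tz":0.011,"turn":0,"grip":1},{"tx":-0.004,"ty":0.024,"tz":0.018,"turn":0,"grip":1},{"tx":-0.007,"ty":0.037,"tz":0.025,"turn":0,"grip":1},{"tx":-0.009,"ty":0.049,"tz":0.031,"turn":0,"grip":1},{"tx":-0.013,"ty":0.075,"tz":0.042,"turn":0,"grip":1},{"tx":-0.013,"ty":0.075,"tz":0.042,"turn":0,"grip":1}]}}

```text
clock: 11.5
position: [0.5057, -0.0113, 0.2778]
ee_rot: [-0.286, 3.126, 0.005]
force: [-0.0, 4.6, -11.0]
width: 0.121
```

```bash

python3 - <<'E'
from h import *
o=observe();p=o['position'];print(p,o['force'],o['width']);tang(p,o['force'],.004)
im=get_image('side');cv2.imwrite('pics/side6.png',cv2.resize(im[60:250,200:400,::-1],None,fx=3,fy=3,interpolation=cv2.INTER_CUBIC))
rows(np.arange(1.16,1.3,.01),tcp(1.15))
E
```

```text
[ 0.50574222 -0.01133362  0.27776268] [-2.69373973e-05  4.55477479e+00 -1.09563147e+01] 0.12057155219219377
th 1.160 r 0.2286 Ft 0.3 Fr -11.8
1.16 [-0.001  0.005  0.002]
1.17 [-0.002  0.01   0.004]
1.18 [-0.003  0.016  0.006]
1.19 [-0.004  0.021  0.008]
1.2 [-0.005  0.026  0.01 ]
1.21 [-0.006  0.031  0.012]
1.22 [-0.006  0.037  0.013]
1.23 [-0.007  0.042  0.015]
1.24 [-0.008  0.047  0.017]
1.25 [-0.009  0.053  0.018]
1.26 [-0.01   0.058  0.02 ]
1.27 [-0.011  0.063  0.021]
1.28 [-0.012  0.069  0.023]
1.29 [-0.013  0.074  0.024]
1.3 [-0.014  0.08   0.025]
```

View pics/side6.png

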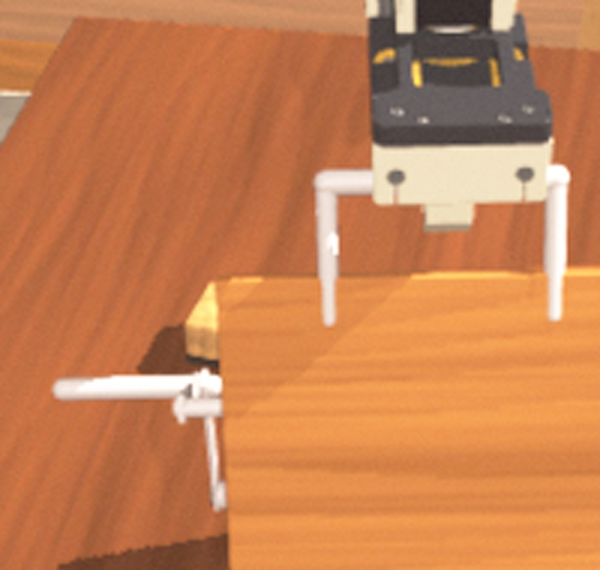

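The knee crossbar runs in the crop from (60,390) to (210,383), and the stay foot is near (218,500). I'll estimate the foot height, and from it the expected end angle.

```bash

python3 - <<'E'
from h import *
H=X*.4963+Y*(-.0171)+np.array([0,0,.11])
print('hinge pred px',proj('side',H-X*.11),proj('side',H+X*.11),proj('top',H-X*.11),proj('top',H+X*.11))
for xo in(.115,.13):
  for h in(-.011,-.022,-.033): print('foot',xo,h,proj('side',H+X*xo-Y*.112+[0,0,h]),proj('top',H+X*xo-Y*.112+[0,0,h]))
o=observe();print(tang(o['position'],o['force'],.004))
E
```

```text
hinge pred px [416.9 261.9] [278.2 264.2] [315.2 314. ] [294.1 207.8]
foot 0.115 -0.011 [278.6 221.8] [346.9 195.5]
foot 0.115 -0.022 [279.  226.4] [346.7 196.4]
foot 0.115 -0.033 [279.4 231. ] [346.5 197.2]
foot 0.13 -0.011 [270. 222.] [345.4 188.5]
foot 0.13 -0.022 [270.5 226.6] [345.2 189.5]
foot 0.13 -0.033 [270.9 231.1] [345.1 190.4]
th 1.157 r 0.2286 Ft 1.1 Fr -13.0
None
```

Emit:
{"api": "drive_tool", "payload": {"increments": [{"tx":0,"ty":0,"tz":-0.008,"turn":0,"grip":1},{"tx":-0.002,"ty":0.011,"tz":-0.004,"turn":0,"grip":1},{"tx":-0.004,"ty":0.022,"tz":0,"turn":0,"grip":1},{"tx":-0.006,"ty":0.033,"tz":0.004,"turn":0,"grip":1},{"tx":-0.008,"ty":0.043,"tz":0.007,"turn":0,"grip":1},{"tx":-0.009,"ty":0.051,"tz":0.01,"turn":0,"grip":1},{"tx":-0.01,"ty":0.059,"tz":0.012,"turn":0,"grip":1},{"tx":-0.01,"ty":0.059,"tz":0.012,"turn":0,"grip":1}], "newtons": 6}}

```text
clock: 12.35
position: [0.5022, 0.0121, 0.2833]
ee_rot: [-0.286, 3.125, 0.005]
force: [-1.6, -1.3, 8.4]
width: 0.126
```

```bash

cat >> h.py <<'E'
def step(dth=.01,n=3):
    o=observe();p=o['position'];print(np.round(o['clock'],2),p.round(4),o['force'].round(1),round(o['width'],3));tang(p,o['force'],.004)
    im=get_image('side'); g=im[150:215,205:262].min(axis=2)  # crossbar part outside the lid: white-ish
    ys,xs=np.nonzero(g>150)
    if len(xs): print('kneebar px',len(xs),(xs.min()+205),round(ys.mean()+150,1),round(ys[xs<xs.min()+12].mean()+150,1))
    s=p@Y+.0171;a=np.arctan2(p[2]-.0643,-s)-.0442
    rows(a+dth*np.arange(1,n+1),tcp(a))
E
python3 -c "from h import *; step(.01,8)"
```

```text
12.35 [0.5022 0.0121 0.2833] [-1.6 -1.3  8.4] 0.126
th 1.267 r 0.2266 Ft 1.2 Fr 8.4
kneebar px 362 217 195.8 195.8
1.277 [-0.001  0.005  0.001]
1.287 [-0.002  0.011  0.003]
1.297 [-0.003  0.016  0.004]
1.307 [-0.004  0.022  0.005]
1.317 [-0.005  0.027  0.007]
1.327 [-0.006  0.033  0.008]
1.337 [-0.007  0.038  0.009]
1.347 [-0.008  0.043  0.01 ]
```

Emit:
{"api": "drive_tool", "payload": {"increments": [{"tx":0,"ty":0,"tz":0.003,"turn":0,"grip":1},{"tx":-0.001,"ty":0.005,"tz":0.005,"turn":0,"grip":1},{"tx":-0.002,"ty":0.011,"tz":0.007,"turn":0,"grip":1},{"tx":-0.003,"ty":0.016,"tz":0.008,"turn":0,"grip":1},{"tx":-0.003,"ty":0.016,"tz":0.008,"turn":0,"grip":1}]}}

```text
clock: 12.9
position: [0.5006, 0.0194, 0.286]
ee_rot: [-0.287, 3.126, 0.006]
force: [2.0, 4.0, -10.0]
width: 0.13
```

```bash

python3 -c "from h import *; step(.01,4)"
```

```text
12.9 [0.5006 0.0194 0.286 ] [  2.   4. -10.] 0.13
th 1.302 r 0.2275 Ft 1.3 Fr -10.6
kneebar px 357 216 198.6 198.7
1.312 [-0.001  0.005  0.001]
1.322 [-0.002  0.011  0.002]
1.332 [-0.003  0.016  0.004]
1.342 [-0.004  0.022  0.005]
```

Emit:
{"api": "drive_tool", "payload": {"increments": [{"tx":0,"ty":0,"tz":0,"turn":0,"grip":1},{"tx":-0.001,"ty":0.004,"tz":0.001,"turn":0,"grip":1},{"tx":-0.001,"ty":0.008,"tz":0.001,"turn":0,"grip":1},{"tx":-0.001,"ty":0.008,"tz":0.001,"turn":0,"grip":1}]}}

```text
clock: 13.35
position: [0.5001, 0.0224, 0.2867]
ee_rot: [-0.287, 3.126, 0.006]
force: [-0.5, 1.3, -3.1]
width: 0.123
```

```bash

python3 -c "from h import *; step(.01,1)"
```

```text
13.35 [0.5001 0.0224 0.2867] [-0.5  1.3 -3.1] 0.123
th 1.315 r 0.2275 Ft 0.7 Fr -3.3
kneebar px 346 216 199.8 200.1
1.325 [-0.001  0.005  0.001]
```

Emit:
{"api": "drive_tool", "payload": {"increments": [{"tx":0,"ty":0.003,"tz":0,"turn":0,"grip":1},{"tx":-0.001,"ty":0.006,"tz":0.001,"turn":0,"grip":1},{"tx":-0.001,"ty":0.006,"tz":0.001,"turn":0,"grip":1}]}}

```text
clock: 13.7
position: [0.4996, 0.025, 0.2873]
ee_rot: [-0.287, 3.125, 0.007]
force: [-0.9, 0.1, -2.2]
width: 0.128
```

```bash

python3 -c "from h import *; step(.01,1)"
```

```text
13.7 [0.4996 0.025  0.2873] [-0.9  0.1 -2.2] 0.128
th 1.327 r 0.2275 Ft -0.1 Fr -2.2
kneebar px 351 216 201.0 201.5
1.337 [-0.001  0.005  0.001]
```

Emit:
{"api": "drive_tool", "payload": {"increments": [{"tx":0,"ty":0.003,"tz":0,"turn":0,"grip":1},{"tx":-0.001,"ty":0.006,"tz":0.001,"turn":0,"grip":1},{"tx":-0.001,"ty":0.006,"tz":0.001,"turn":0,"grip":1}]}}

```text
clock: 14.05
position: [0.4992, 0.0276, 0.2878]
ee_rot: [-0.288, 3.125, 0.007]
force: [-2.0, 0.0, -0.1]
width: 0.128
```

```bash

python3 -c "from h import *; step(.01,1)"
```

```text
14.05 [0.4992 0.0276 0.2878] [-2.   0.  -0.1] 0.128
th 1.339 r 0.2275 Ft 0.4 Fr -0.2
kneebar px 355 216 202.3 202.6
1.349 [-0.001  0.005  0.001]
```

Emit:
{"api": "drive_tool", "payload": {"increments": [{"tx":0,"ty":0.003,"tz":0,"turn":0,"grip":1},{"tx":-0.001,"ty":0.006,"tz":0.001,"turn":0,"grip":1},{"tx":-0.001,"ty":0.006,"tz":0.001,"turn":0,"grip":1}]}}

```text
clock: 14.4
position: [0.4988, 0.0302, 0.2883]
ee_rot: [-0.288, 3.125, 0.007]
force: [-2.1, -0.1, 0.6]
width: 0.127
```

```bash

python3 -c "from h import *; step(.01,1)"
```

```text
14.4 [0.4988 0.0302 0.2883] [-2.1 -0.1  0.6] 0.127
th 1.351 r 0.2275 Ft 0.4 Fr 0.5
kneebar px 358 216 203.5 204.2
1.361 [-0.001  0.005  0.001]
```

Emit:
{"api": "drive_tool", "payload": {"increments": [{"tx":0,"ty":0.003,"tz":0,"turn":0,"grip":1},{"tx":-0.001,"ty":0.006,"tz":0.001,"turn":0,"grip":1},{"tx":-0.001,"ty":0.006,"tz":0.001,"turn":0,"grip":1}]}}

```text
clock: 14.75
position: [0.4983, 0.0329, 0.2888]
ee_rot: [-0.288, 3.125, 0.008]
force: [-3.6, 0.7, 0.9]
width: 0.123
```

```bash

python3 -c "from h import *; step(.01,1)"
```

```text
14.75 [0.4983 0.0329 0.2888] [-3.6  0.7  0.9] 0.123
th 1.363 r 0.2275 Ft 1.4 Fr 0.7
kneebar px 371 216 205.2 205.6
1.373 [-0.001  0.005  0.001]
```

Emit:
{"api": "drive_tool", "payload": {"increments": [{"tx":-0.001,"ty":0.003,"tz":0,"turn":0,"grip":1},{"tx":-0.002,"ty":0.005,"tz":0.001,"turn":0,"grip":1},{"tx":-0.002,"ty":0.005,"tz":0.001,"turn":0,"grip":1}]}}

```text
clock: 15.1
position: [0.4979, 0.0355, 0.2892]
ee_rot: [-0.289, 3.124, 0.009]
force: [-0.1, 1.5, -0.5]
width: 0.127
```

```bash

python3 -c "from h import *; step(.01,1)"
```

```text
15.1 [0.4979 0.0355 0.2892] [-0.1  1.5 -0.5] 0.127
th 1.375 r 0.2275 Ft 1.4 Fr -0.7
kneebar px 382 216 207.0 207.5
1.385 [-0.001  0.006  0.001]
```

Emit:
{"api": "drive_tool", "payload": {"increments": [{"tx":0,"ty":0.003,"tz":0,"turn":0,"grip":1},{"tx":-0.001,"ty":0.005,"tz":0.001,"turn":0,"grip":1},{"tx":-0.001,"ty":0.005,"tz":0.001,"turn":0,"grip":1}]}}

```text
clock: 15.45
position: [0.4975, 0.0379, 0.2895]
ee_rot: [-0.29, 3.124, 0.009]
force: [-0.2, 1.9, -1.2]
width: 0.128
```

```bash

python3 -c "from h import *; step(.01,1)"
```

```text
15.45 [0.4975 0.0379 0.2895] [-0.2  1.9 -1.2] 0.128
th 1.386 r 0.2275 Ft 1.7 Fr -1.5
kneebar px 392 216 209.0 210.3
1.396 [-0.001  0.006  0.001]
```

Emit:
{"api": "drive_tool", "payload": {"increments": [{"tx":0,"ty":0.002,"tz":0,"turn":0,"grip":1},{"tx":-0.001,"ty":0.004,"tz":0.001,"turn":0,"grip":1},{"tx":-0.001,"ty":0.004,"tz":0.001,"turn":0,"grip":1}]}}

```text
clock: 15.8
position: [0.4972, 0.0393, 0.2898]
ee_rot: [-0.29, 3.124, 0.008]
force: [1.8, -1.8, -5.7]
width: 0.129
```

```bash
sed -i 's/150:215/150:245/' h.py
python3 -c "from h import *; step(.01,1)"
```

```text
15.8 [0.4972 0.0393 0.2898] [ 1.8 -1.8 -5.7] 0.129
th 1.392 r 0.2276 Ft -2.9 Fr -5.4
kneebar px 409 215 217.5 219.6
1.402 [-0.001  0.006  0.001]
```

The knee has jumped 8 px and the lid now resists (Ft -2.9 N), so it has snapped past straight. I'll ease back along the arc to let it reach its stop.

Emit:
{"api": "drive_tool", "payload": {"increments": [{"tx":0.001,"ty":-0.005,"tz":-0.002,"turn":0,"grip":1},{"tx":0.002,"ty":-0.01,"tz":-0.003,"turn":0,"grip":1},{"tx":0.002,"ty":-0.015,"tz":-0.004,"turn":0,"grip":1},{"tx":0.003,"ty":-0.02,"tz":-0.005,"turn":0,"grip":1},{"tx":0.003,"ty":-0.02,"tz":-0.005,"turn":0,"grip":1}]}}

```text
clock: 16.35
position: [0.4989, 0.0305, 0.2881]
ee_rot: [-0.288, 3.123, 0.008]
force: [-0.2, -2.4, 4.4]
width: 0.127
```

```bash

python3 -c "from h import *; step(.01,1)"
```

```text
16.35 [0.4989 0.0305 0.2881] [-0.2 -2.4  4.4] 0.127
th 1.352 r 0.2273 Ft -1.5 Fr 4.8
kneebar px 406 216 222.0 225.4
1.362 [-0.001  0.005  0.001]
```

Emit:
{"api": "drive_tool", "payload": {"increments": [{"tx":0.001,"ty":-0.004,"tz":-0.001,"turn":0,"grip":1},{"tx":0.001,"ty":-0.007,"tz":-0.001,"turn":0,"grip":1},{"tx":0.001,"ty":-0.007,"tz":-0.001,"turn":0,"grip":1}]}}

```text
clock: 16.7
position: [0.4991, 0.0295, 0.2879]
ee_rot: [-0.291, 3.123, 0.011]
force: [-1.6, 3.8, 5.6]
width: 0.125
```

```bash

python3 -c "from h import *; step(.01,1)"
```

```text
16.7 [0.4991 0.0295 0.2879] [-1.6  3.8  5.6] 0.125
th 1.347 r 0.2273 Ft 5.0 Fr 4.8
kneebar px 407 216 222.1 225.4
1.357 [-0.001  0.005  0.001]
```

The stay is locked: it pushes back with +5 N at 1.347 rad, and the end of travel was about 1.395. Letting go and rising clear.

Emit:
{"api": "drive_tool", "payload": {"increments": [{"tx":0,"ty":0,"tz":0,"turn":0,"grip":0.3},{"tx":0,"ty":0,"tz":0,"turn":0,"grip":0.3},{"tx":0,"ty":0,"tz":0,"turn":0,"grip":0.3},{"tx":0,"ty":0,"tz":0,"turn":0,"grip":0.3},{"tx":0,"ty":0,"tz":0.06,"turn":0,"grip":0.3},{"tx":0,"ty":0,"tz":0.15,"turn":0,"grip":0.3},{"tx":0,"ty":0,"tz":0.2,"turn":0,"grip":0.3},{"tx":0,"ty":0,"tz":0.2,"turn":0,"grip":0.3}]}}

```text
clock: 17.55
position: [0.5004, 0.0294, 0.3707]
ee_rot: [-0.29, 3.118, 0.011]
force: [0.8, -0.1, -0.5]
width: 0.35
```

```bash

python3 - <<'E'
from h import *
step(.01,1)
H=X*.4963+Y*(-.0171)+np.array([0,0,.11])
for d,z in((.047,.152),(.051,.148),(.053,.146),(.059,.140)):
  print(d,z,proj('side',H+X*.204-Y*d+[0,0,z-.11]),proj('top',H+X*.204-Y*d+[0,0,z-.11]),proj('top',H+X*.135-Y*d+[0,0,z-.11]))
o=observe()
t=H+X*.178-Y*.018; print('target',t,'shift',((t-o['position'])/.4)[:2], (.095-o['position'][2])/.4)
im=get_image('top');c=im[125:245,270:430,::-1];cv2.imwrite('pics/top2.png',cv2.resize(c,None,fx=5,fy=5,interpolation=cv2.INTER_CUBIC))
E
```

```text
17.55 [0.5004 0.0294 0.3707] [ 0.8 -0.1 -0.5] 0.35
th 1.394 r 0.3091 Ft -0.3 Fr -0.4
kneebar px 411 216 221.9 225.4
1.404 [-0.001  0.006  0.001]
0.047 0.152 [219.  225.7] [306.8 154.2] [313.7 187.7]
0.051 0.148 [219.6 225.9] [308.9 154.3] [315.7 187.7]
0.053 0.146 [219.9 225.9] [309.9 154.3] [316.7 187.7]
0.059 0.14 [220.9 226.1] [312.9 154.4] [319.7 187.6]
target [0.67015092 0.08252421 0.11      ] shift [0.42609263 0.13282624] -0.6848105212726077
```

View pics/top2.png

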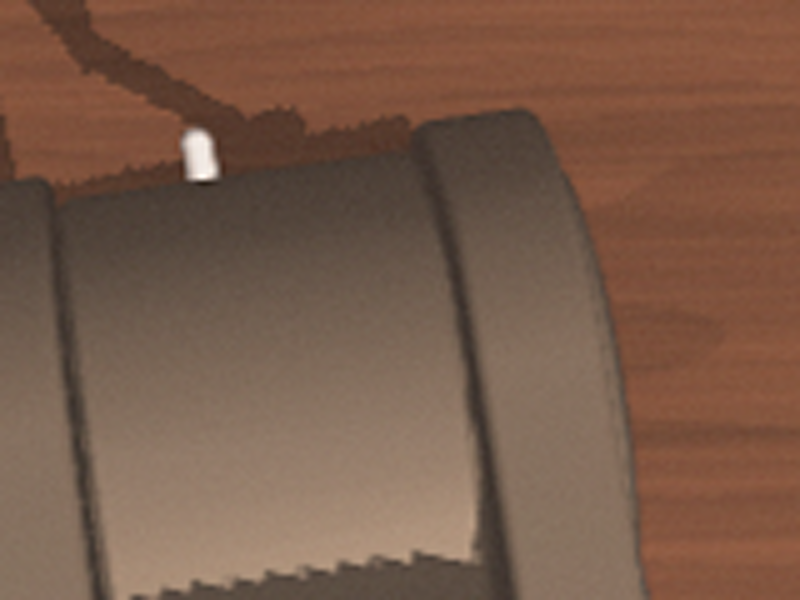

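The crossbar end at crop (195,130), i.e. pixel (309,151), matches d≈51 mm and z≈148 mm. I'll move beside the crossbar on its hinge side and descend in stages.

Emit:
{"api": "drive_tool", "payload": {"increments": [{"tx":0.12,"ty":0.04,"tz":0,"turn":0,"grip":1},{"tx":0.24,"ty":0.08,"tz":0,"turn":0,"grip":1},{"tx":0.35,"ty":0.11,"tz":0,"turn":0,"grip":1},{"tx":0.425,"ty":0.134,"tz":0,"turn":0,"grip":1},{"tx":0.425,"ty":0.134,"tz":0,"turn":0,"grip":1},{"tx":0.425,"ty":0.134,"tz":-0.1,"turn":0,"grip":1},{"tx":0.425,"ty":0.134,"tz":-0.2,"turn":0,"grip":1},{"tx":0.425,"ty":0.134,"tz":-0.3,"turn":0,"grip":1},{"tx":0.425,"ty":0.134,"tz":-0.4,"turn":0,"grip":1},{"tx":0.425,"ty":0.134,"tz":-0.4,"turn":0,"grip":1}]}}

```text
clock: 18.65
position: [0.6644, 0.0824, 0.2012]
ee_rot: [0.29, -3.122, -0.009]
force: [-1.0, 0.5, -0.6]
width: 0.006
```

```bash

python3 - <<'E'
from h import *
step(.01,1)
o=observe();print(o['joints'].round(2))
print((np.array([.67015,.0825,.095])-o['position'])/.4, proj('side',o['position']+[0,0,.03]))
cv2.imwrite('pics/side7.png',cv2.resize(get_image('side')[0:300,120:440,::-1],None,fx=2,fy=2,interpolation=cv2.INTER_CUBIC))
E
```

```text
18.65 [0.6644 0.0824 0.2012] [-1.   0.5 -0.6] 0.006
th 1.402 r 0.1380 Ft 0.5 Fr -0.7
kneebar px 1069 205 208.6 200.7
1.412 [-0.001  0.006  0.001]
[-0.37  0.52  0.27  1.46 -0.15  1.18  1.68]
[ 9.12701390e-03 -1.78443184e-04 -2.75316319e-01] [229.  197.4]
```

View pics/side7.png

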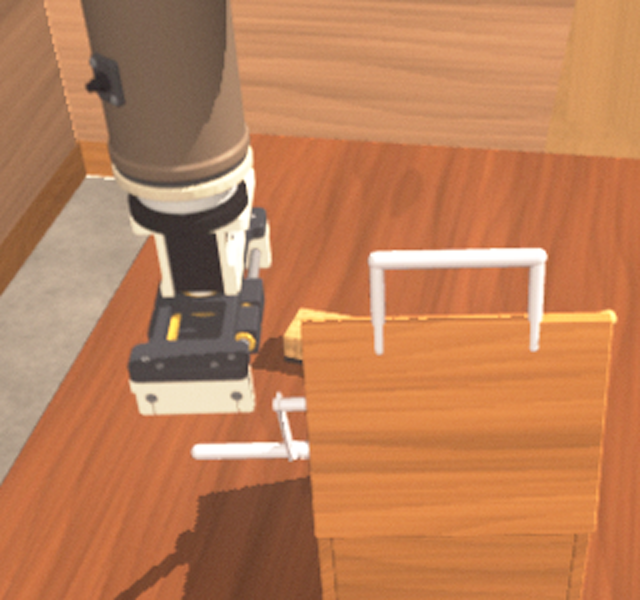

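The lid is standing on the stay alone. The gripper, with its body bottom at crop y≈412, is outside the lid's end, above the crossbar at crop (195–300, 450) and on its hinge side. Next I descend, then push.

Emit:
{"api": "drive_tool", "payload": {"increments": [{"tx":0.009,"ty":0,"tz":-0.07,"turn":0,"grip":1},{"tx":0.009,"ty":0,"tz":-0.14,"turn":0,"grip":1},{"tx":0.009,"ty":0,"tz":-0.2,"turn":0,"grip":1},{"tx":0.009,"ty":0,"tz":-0.24,"turn":0,"grip":1},{"tx":0.009,"ty":0,"tz":-0.265,"turn":0,"grip":1},{"tx":0.009,"ty":0,"tz":-0.265,"turn":0,"grip":1}]}}

```text
clock: 19.35
position: [0.6725, 0.0827, 0.1026]
ee_rot: [-0.29, 3.124, 0.01]
force: [0.1, 0.0, 0.6]
width: 0.005
```

Emit:
{"api": "drive_tool", "payload": {"increments": [{"tx":0,"ty":0,"tz":-0.03,"turn":0,"grip":1},{"tx":0,"ty":0,"tz":-0.03,"turn":0,"grip":1},{"tx":0.001,"ty":-0.012,"tz":-0.03,"turn":0,"grip":1},{"tx":0.002,"ty":-0.024,"tz":-0.03,"turn":0,"grip":1},{"tx":0.003,"ty":-0.03,"tz":-0.03,"turn":0,"grip":1},{"tx":0.004,"ty":-0.036,"tz":-0.03,"turn":0,"grip":1},{"tx":0.004,"ty":-0.036,"tz":-0.03,"turn":0,"grip":1}]}}

```text
clock: 20.05
position: [0.674, 0.0731, 0.0923]
ee_rot: [-0.295, 3.122, 0.019]
force: [-6.1, 12.7, 9.0]
width: 0.006
```

Emit:
{"api": "drive_tool", "payload": {"increments": [{"tx":0.002,"ty":-0.013,"tz":0.015,"turn":0,"grip":1},{"tx":0.005,"ty":-0.027,"tz":0.027,"turn":0,"grip":1},{"tx":0.008,"ty":-0.042,"tz":0.036,"turn":0,"grip":1},{"tx":0.01,"ty":-0.057,"tz":0.043,"turn":0,"grip":1},{"tx":0.01,"ty":-0.057,"tz":0.043,"turn":0,"grip":1}]}}

```text
clock: 20.55
position: [0.679, 0.0482, 0.1104]
ee_rot: [-0.292, 3.12, 0.018]
force: [0.3, 1.2, -0.4]
width: 0.003
```

```bash

python3 - <<'E'
from h import *
o=observe();p=o['position'];print(p,o['force'],'d',-.0171-p@Y)
im=get_image('side');cv2.imwrite('pics/side8.png',cv2.resize(im[100:280,190:430,::-1],None,fx=3,fy=3,interpolation=cv2.INTER_CUBIC))
E
```

```text
[0.6789919  0.04820394 0.11043951] [ 0.33072285  1.16717214 -0.43350917] d 0.053334095082794714
```

Emit:
{"api": "drive_tool", "payload": {"increments": [{"tx":0.002,"ty":-0.013,"tz":0.006,"turn":0,"grip":1},{"tx":0.005,"ty":-0.027,"tz":0.011,"turn":0,"grip":1},{"tx":0.008,"ty":-0.042,"tz":0.015,"turn":0,"grip":1},{"tx":0.01,"ty":-0.057,"tz":0.018,"turn":0,"grip":1},{"tx":0.013,"ty":-0.07,"tz":0.02,"turn":0,"grip":1},{"tx":0.014,"ty":-0.081,"tz":0.02,"turn":0,"grip":1},{"tx":0.014,"ty":-0.081,"tz":0.02,"turn":0,"grip":1}]}}

```text
clock: 21.3
position: [0.6844, 0.0147, 0.118]
ee_rot: [-0.29, 3.121, 0.016]
force: [0.1, -0.3, 0.2]
width: 0.003
```

```bash

python3 - <<'E'
from h import *
o=observe();p=o['position'];print(p,o['force'],'d',-.0171-p@Y)
im=get_image('side');cv2.imwrite('pics/side9.png',cv2.resize(im[70:260,180:430,::-1],None,fx=3,fy=3,interpolation=cv2.INTER_CUBIC))
E
```

```text
[0.68443284 0.01468412 0.11798957] [ 0.11675706 -0.28214404  0.24887108] d 0.08728948402266172
```

View pics/side9.png

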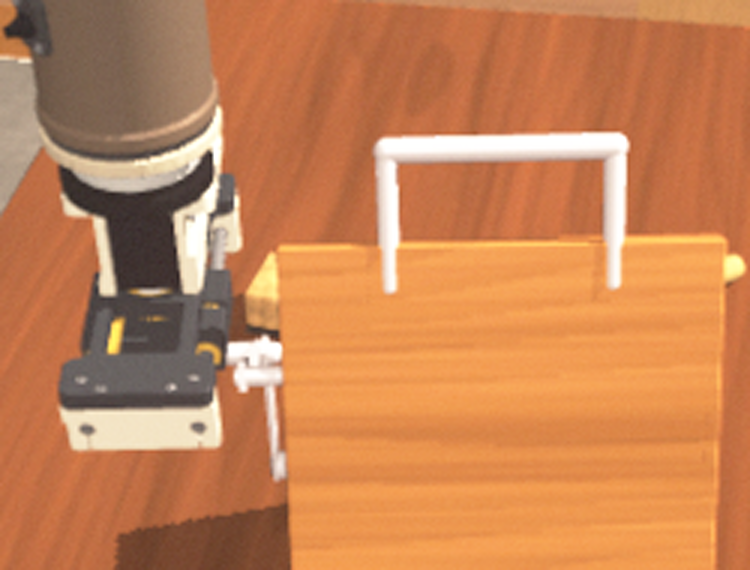

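The knee at crop (265,352) is pushed over to the opening side, and the lid stands by itself with its bar at crop y≈148. I'll compute the lid angle from the bar pixel and from the knee.

```bash

cat >> h.py <<'E'
H=X*.4963+Y*(-.0171)+np.array([0,0,.11])
def bar(th): return H-Y*(.226*np.cos(th)-.010*np.sin(th))+np.array([0,0,.226*np.sin(th)+.010*np.cos(th)])
E
python3 - <<'E'
from h import *
for t in np.arange(1.0,1.41,.05): b=bar(t);print(round(t,2),proj('side',b),b.round(4),proj('side',b+X*.05),proj('side',b-X*.05))
o=observe();p=o['position'];print(p)
E
```

```text
1.0 [346.5 117.5] [ 0.5115 -0.0426  0.3056] [313.1 118.2] [380.1 116.9]
1.05 [346.9 118. ] [ 0.5098 -0.0329  0.311 ] [313.  118.6] [380.8 117.4]
1.1 [347.3 118.9] [ 0.508  -0.0228  0.3159] [312.9 119.5] [381.6 118.2]
1.15 [347.6 120.2] [ 0.5062 -0.0126  0.3204] [312.8 120.8] [382.5 119.5]
1.2 [348.  121.9] [ 0.5043 -0.0021  0.3243] [312.8 122.6] [383.3 121.2]
1.25 [348.4 124.1] [0.5025 0.0085 0.3276] [312.7 124.7] [384.1 123.4]
1.3 [348.8 126.7] [0.5006 0.0193 0.3304] [312.7 127.4] [384.9 126. ]
1.35 [349.2 129.8] [0.4986 0.0302 0.3327] [312.6 130.5] [385.8 129.1]
1.4 [349.6 133.3] [0.4967 0.0412 0.3344] [312.6 134. ] [386.6 132.6]
[0.68432594 0.01520439 0.11791804]
```

Emit:
{"api": "drive_tool", "payload": {"increments": [{"tx":-0.004,"ty":0.025,"tz":0,"turn":0,"grip":1},{"tx":-0.006,"ty":0.035,"tz":0.05,"turn":0,"grip":1},{"tx":-0.006,"ty":0.035,"tz":0.15,"turn":0,"grip":1},{"tx":-0.006,"ty":0.035,"tz":0.27,"turn":0,"grip":1},{"tx":-0.006,"ty":0.035,"tz":0.39,"turn":0,"grip":1},{"tx":-0.006,"ty":0.035,"tz":0.5,"turn":0,"grip":0.25},{"tx":-0.006,"ty":0.035,"tz":0.6,"turn":0,"grip":0.25},{"tx":-0.006,"ty":0.035,"tz":0.7,"turn":0,"grip":0.25},{"tx":-0.006,"ty":0.035,"tz":0.7,"turn":0,"grip":0.25}]}}

```text
clock: 22.25
position: [0.6835, 0.03, 0.4045]
ee_rot: [-0.292, 3.111, 0.016]
force: [1.0, -0.2, -1.1]
width: 0.303
```

```bash

python3 - <<'E'
from h import *
o=observe();p=o['position'];print(p,o['force'],o['width'])
print((np.array([.507,-.0166,.268])-p)/.4)
im=get_image('side').min(axis=2).astype(int)
for u in (325,335,345,355,365): v=im[95:150,u];k=np.nonzero(v>165)[0]+95;print(u,k.min() if len(k) else None,k.max() if len(k) else None, k.mean() if len(k) else None)
g=im[150:245,205:275];ys,xs=np.nonzero(g>165);print('knee',len(xs),xs.min()+205,ys[xs<xs.min()+12].mean()+150)
for t in(1.05,1.1,1.15,1.2,1.25,1.3,1.35): print(t,proj('side',bar(t)))
E
```

```text
[0.68353114 0.03000039 0.40447113] [ 0.99672613 -0.24410482 -1.05484413] 0.3033838644204128
[-0.44132785 -0.11650097 -0.34117783]
325 115 122 118.5
335 115 122 118.5
345 115 122 118.5
355 115 122 118.5
365 115 121 118.0
knee 569 218 187.70422535211267
1.05 [346.9 118. ]
1.1 [347.3 118.9]
1.15 [347.6 120.2]
1.2 [348.  121.9]
1.25 [348.4 124.1]
1.3 [348.8 126.7]
1.35 [349.2 129.8]
```

Emit:
{"api": "drive_tool", "payload": {"increments": [{"tx":-0.12,"ty":-0.04,"tz":0,"turn":0,"grip":0.25},{"tx":-0.24,"ty":-0.08,"tz":0,"turn":0,"grip":0.25},{"tx":-0.36,"ty":-0.12,"tz":0,"turn":0,"grip":0.25},{"tx":-0.438,"ty":-0.137,"tz":0,"turn":0,"grip":0.25},{"tx":-0.438,"ty":-0.137,"tz":0,"turn":0,"grip":0.25},{"tx":-0.438,"ty":-0.137,"tz":0,"turn":0,"grip":0.25},{"tx":-0.438,"ty":-0.137,"tz":-0.08,"turn":0,"grip":0.25},{"tx":-0.438,"ty":-0.137,"tz":-0.1,"turn":0,"grip":0.25}]}}

```text
clock: 23.1
position: [0.5071, -0.0238, 0.3579]
ee_rot: [-0.294, 3.12, 0.016]
force: [-0.6, -0.4, -0.1]
width: 0.375
```

```bash

python3 - <<'E'
from h import *
o=observe();p=o['position'];print(p,o['force'],o['width'])
print((bar(1.09)-[0,0,.048]-p)/.4)
E
```

```text
[ 0.50711834 -0.02379327  0.3578826 ] [-0.55508011 -0.37407209 -0.10070361] 0.3746440995158345
[ 0.0030538  -0.00266889 -0.22720017]
```

Emit:
{"api": "drive_tool", "payload": {"increments": [{"tx":0.003,"ty":-0.003,"tz":-0.05,"turn":0,"grip":0.25},{"tx":0.003,"ty":-0.003,"tz":-0.1,"turn":0,"grip":0.25},{"tx":0.003,"ty":-0.003,"tz":-0.15,"turn":0,"grip":0.25},{"tx":0.003,"ty":-0.003,"tz":-0.2,"turn":0,"grip":0.25},{"tx":0.003,"ty":-0.003,"tz":-0.227,"turn":0,"grip":0.25},{"tx":0.003,"ty":-0.003,"tz":-0.227,"turn":0,"grip":0.25},{"tx":0.003,"ty":-0.003,"tz":-0.227,"turn":0,"grip":0.25}]}}

```text
clock: 23.8
position: [0.5089, -0.0249, 0.2675]
ee_rot: [-0.294, 3.12, 0.016]
force: [-0.0, 0.4, -0.1]
width: 0.375
```

Emit:
{"api": "drive_tool", "payload": {"increments": [{"tx":0,"ty":0,"tz":0,"turn":0,"grip":1},{"tx":0,"ty":0,"tz":0,"turn":0,"grip":1},{"tx":0,"ty":0,"tz":0,"turn":0,"grip":1},{"tx":0,"ty":0,"tz":0,"turn":0,"grip":1},{"tx":0,"ty":0,"tz":0,"turn":0,"grip":1},{"tx":0,"ty":0,"tz":0,"turn":0,"grip":1}], "newtons": 12}}

```text
clock: 24.4
position: [0.5091, -0.0249, 0.2678]
ee_rot: [-0.294, 3.119, 0.016]
force: [0.1, 0.3, 0.7]
width: 0.122
```

```bash

python3 - <<'E'
from h import *
o=observe();p=o['position'];print(p,o['force'],o['width']);tang(p,o['force'],.002)
s=p@Y+.0171
a=np.arccos(np.clip(-s/.22622,-1,1))-.0442;print('theta from y',a)
def r2(t): return bar(t)-bar(a)
for t in np.arange(round(a-.04,2),.39,-.04): print(round(t,2),(r2(t)/.4).round(3))
E
```

```text
[ 0.50906764 -0.0249461   0.26775734] [0.05433623 0.31990243 0.6823961 ] 0.12238337310356484
th 1.090 r 0.2267 Ft 0.6 Fr 0.5
theta from y 1.088990265525567
1.05 [ 0.003 -0.019 -0.01 ]
1.01 [ 0.007 -0.039 -0.021]
0.97 [ 0.01  -0.058 -0.032]
0.93 [ 0.014 -0.077 -0.044]
0.89 [ 0.017 -0.095 -0.057]
0.85 [ 0.02  -0.113 -0.071]
0.81 [ 0.023 -0.13  -0.086]
0.77 [ 0.026 -0.146 -0.101]
0.73 [ 0.029 -0.162 -0.117]
0.69 [ 0.031 -0.177 -0.133]
0.65 [ 0.034 -0.192 -0.15 ]
0.61 [ 0.036 -0.206 -0.168]
0.57 [ 0.039 -0.219 -0.186]
0.53 [ 0.041 -0.232 -0.205]
0.49 [ 0.043 -0.243 -0.224]
0.45 [ 0.045 -0.254 -0.244]
0.41 [ 0.047 -0.264 -0.264]
```

The grip is clean, with near-zero forces and the lid at 1.09 rad. Lowering now.

Emit:
{"api": "drive_tool", "payload": {"increments": [{"tx":0.001,"ty":-0.01,"tz":-0.005,"turn":0,"grip":1},{"tx":0.003,"ty":-0.019,"tz":-0.01,"turn":0,"grip":1},{"tx":0.005,"ty":-0.029,"tz":-0.015,"turn":0,"grip":1},{"tx":0.007,"ty":-0.039,"tz":-0.021,"turn":0,"grip":1},{"tx":0.01,"ty":-0.058,"tz":-0.032,"turn":0,"grip":1},{"tx":0.014,"ty":-0.077,"tz":-0.044,"turn":0,"grip":1},{"tx":0.017,"ty":-0.095,"tz":-0.057,"turn":0,"grip":1},{"tx":0.02,"ty":-0.113,"tz":-0.071,"turn":0,"grip":1},{"tx":0.023,"ty":-0.13,"tz":-0.086,"turn":0,"grip":1},{"tx":0.026,"ty":-0.146,"tz":-0.101,"turn":0,"grip":1},{"tx":0.026,"ty":-0.146,"tz":-0.101,"turn":0,"grip":1}], "newtons": 18}}

```text
clock: 25.5
position: [0.5195, -0.0846, 0.2264]
ee_rot: [-0.292, 3.12, 0.015]
force: [1.4, -1.4, -1.7]
width: 0.122
```

```bash

cat >> h.py <<'E'
def low(n,st):
    o=observe();p=o['position'];print(p,o['force'],o['width'],o['clock']);tang(p,o['force'],.0015)
    s=p@Y+.0171;a=np.arctan2(p[2]-.0618,-s)-.0442
    for t in a-st*np.arange(1,n+1): print(round(t,3),((bar(t)-bar(a))/.4).round(3))
E
python3 -c "from h import *; low(18,.04)"
```

```text
[ 0.51946619 -0.08455793  0.22643481] [ 1.35846264 -1.4326855  -1.65500051] 0.12170732598555292 25.5
th 0.767 r 0.2271 Ft -2.3 Fr -0.1
0.727 [ 0.003 -0.016 -0.016]
0.687 [ 0.005 -0.031 -0.032]
0.647 [ 0.008 -0.046 -0.05 ]
0.607 [ 0.01  -0.059 -0.067]
0.567 [ 0.013 -0.073 -0.086]
0.527 [ 0.015 -0.085 -0.104]
0.487 [ 0.017 -0.097 -0.124]
0.447 [ 0.019 -0.108 -0.143]
0.407 [ 0.021 -0.118 -0.163]
0.367 [ 0.022 -0.127 -0.184]
0.327 [ 0.024 -0.135 -0.205]
0.287 [ 0.025 -0.143 -0.226]
0.247 [ 0.026 -0.15  -0.248]
0.207 [ 0.027 -0.156 -0.27 ]
0.167 [ 0.028 -0.161 -0.292]
0.127 [ 0.029 -0.165 -0.314]
0.087 [ 0.03  -0.169 -0.336]
0.047 [ 0.03  -0.171 -0.359]
```

Emit:
{"api": "drive_tool", "payload": {"increments": [{"tx":0.003,"ty":-0.016,"tz":-0.016,"turn":0,"grip":1},{"tx":0.005,"ty":-0.031,"tz":-0.032,"turn":0,"grip":1},{"tx":0.008,"ty":-0.046,"tz":-0.05,"turn":0,"grip":1},{"tx":0.01,"ty":-0.059,"tz":-0.067,"turn":0,"grip":1},{"tx":0.013,"ty":-0.073,"tz":-0.086,"turn":0,"grip":1},{"tx":0.015,"ty":-0.085,"tz":-0.104,"turn":0,"grip":1},{"tx":0.017,"ty":-0.097,"tz":-0.124,"turn":0,"grip":1},{"tx":0.019,"ty":-0.108,"tz":-0.143,"turn":0,"grip":1},{"tx":0.021,"ty":-0.118,"tz":-0.163,"turn":0,"grip":1},{"tx":0.022,"ty":-0.127,"tz":-0.184,"turn":0,"grip":1},{"tx":0.022,"ty":-0.127,"tz":-0.184,"turn":0,"grip":1}]}}

```text
clock: 26.6
position: [0.5284, -0.1359, 0.1518]
ee_rot: [-0.291, 3.12, 0.014]
force: [1.1, 0.2, -3.2]
width: 0.12
```

```bash
python3 -c "from h import *; low(14,.03)"
```

```text
[ 0.52838544 -0.13589826  0.1517934 ] [ 1.08788379  0.1500235  -3.23911407] 0.11975851588568881 26.6
th 0.363 r 0.2271 Ft -3.0 Fr -1.2
0.333 [ 0.001 -0.006 -0.016]
0.303 [ 0.002 -0.012 -0.032]
0.273 [ 0.003 -0.018 -0.048]
0.243 [ 0.004 -0.023 -0.064]
0.213 [ 0.005 -0.027 -0.08 ]
0.183 [ 0.006 -0.031 -0.097]
0.153 [ 0.006 -0.035 -0.113]
0.123 [ 0.007 -0.038 -0.13 ]
0.093 [ 0.007 -0.04  -0.147]
0.063 [ 0.007 -0.042 -0.163]
0.033 [ 0.008 -0.044 -0.18 ]
0.003 [ 0.008 -0.045 -0.197]
-0.027 [ 0.008 -0.046 -0.214]
-0.057 [ 0.008 -0.046 -0.231]
```

Emit:
{"api": "drive_tool", "payload": {"increments": [{"tx":0.001,"ty":-0.006,"tz":-0.016,"turn":0,"grip":1},{"tx":0.002,"ty":-0.012,"tz":-0.032,"turn":0,"grip":1},{"tx":0.003,"ty":-0.018,"tz":-0.048,"turn":0,"grip":1},{"tx":0.004,"ty":-0.023,"tz":-0.064,"turn":0,"grip":1},{"tx":0.005,"ty":-0.027,"tz":-0.08,"turn":0,"grip":1},{"tx":0.006,"ty":-0.031,"tz":-0.097,"turn":0,"grip":1},{"tx":0.006,"ty":-0.035,"tz":-0.113,"turn":0,"grip":1},{"tx":0.007,"ty":-0.038,"tz":-0.13,"turn":0,"grip":1},{"tx":0.007,"ty":-0.04,"tz":-0.147,"turn":0,"grip":1},{"tx":0.007,"ty":-0.042,"tz":-0.163,"turn":0,"grip":1},{"tx":0.007,"ty":-0.043,"tz":-0.174,"turn":0,"grip":1},{"tx":0.008,"ty":-0.044,"tz":-0.182,"turn":0,"grip":1},{"tx":0.008,"ty":-0.044,"tz":-0.182,"turn":0,"grip":1}]}}

```text
clock: 27.9
position: [0.5313, -0.153, 0.0784]
ee_rot: [-0.292, 3.121, 0.016]
force: [0.1, 4.6, -4.0]
width: 0.122
```

```bash
python3 -c "from h import *; low(4,.01)"
```

```text
[ 0.53133598 -0.15295519  0.07840177] [ 0.07902593  4.61849463 -3.99514709] 0.12240690365202964 27.9
th 0.029 r 0.2264 Ft -3.7 Fr -4.8
0.019 [ 0.    -0.    -0.006]
0.009 [ 0.    -0.001 -0.011]
-0.001 [ 0.    -0.001 -0.017]
-0.011 [ 0.    -0.001 -0.023]
```

Next I go slowly down to contact, about 2 mm per row, until the force turns upward.

Emit:
{"api": "drive_tool", "payload": {"increments": [{"tx":0,"ty":0.001,"tz":-0.005,"turn":0,"grip":1},{"tx":0,"ty":0.001,"tz":-0.01,"turn":0,"grip":1},{"tx":0,"ty":0.001,"tz":-0.015,"turn":0,"grip":1},{"tx":0,"ty":0.001,"tz":-0.019,"turn":0,"grip":1},{"tx":0,"ty":0.001,"tz":-0.019,"turn":0,"grip":1}]}}

```text
clock: 28.4
position: [0.5325, -0.1528, 0.0731]
ee_rot: [-0.292, 3.118, 0.015]
force: [-5.7, 5.0, 21.7]
width: 0.125
```

```bash
python3 -c "from h import *; low(2,.01)"
```

```text
[ 0.53247637 -0.1528414   0.07307293] [-5.68917758  5.00635862 21.68543521] 0.1251054709440219 28.4
th 0.006 r 0.2262 Ft 22.0 Fr -4.8
-0.004 [ 0.    -0.    -0.006]
-0.014 [ 0.    -0.    -0.011]
```

Fz has turned to +21.7 N, so the lid is on the rim. I'll relax, open and retreat upward.

Emit:
{"api": "drive_tool", "payload": {"increments": [{"tx":0,"ty":0,"tz":0,"turn":0,"grip":1},{"tx":0,"ty":0,"tz":0,"turn":0,"grip":0.4},{"tx":0,"ty":0,"tz":0,"turn":0,"grip":0.4},{"tx":0,"ty":0,"tz":0,"turn":0,"grip":0.4},{"tx":0,"ty":0,"tz":0,"turn":0,"grip":0.4},{"tx":0,"ty":0,"tz":0,"turn":0,"grip":0.4},{"tx":0,"ty":0,"tz":0.05,"turn":0,"grip":0.4},{"tx":0,"ty":0,"tz":0.12,"turn":0,"grip":0.4},{"tx":0,"ty":0,"tz":0.22,"turn":0,"grip":0.4},{"tx":0,"ty":0,"tz":0.34,"turn":0,"grip":0.4},{"tx":0,"ty":0,"tz":0.46,"turn":0,"grip":0.4},{"tx":0,"ty":0,"tz":0.55,"turn":0,"grip":0.4},{"tx":0,"ty":0,"tz":0.55,"turn":0,"grip":0.4}]}}

```text
clock: 29.7
position: [0.535, -0.1539, 0.2985]
ee_rot: [-0.29, 3.109, 0.012]
force: [1.0, -0.9, -0.2]
width: 0.299
```

```bash
python3 - <<'E'
from h import *
o=observe();print(o['position'],o['force'],o['clock'])
a=cv2.imread('pics/side0.png').astype(int);b=get_image('side')[:,:,::-1].astype(int)
for n,im in(('before',a),('now',b)):
    m=im.min(axis=2)
    print(n,[ (k:=np.nonzero(m[155:190,u]>150)[0]+155,(k.min(),k.max()) if len(k) else None)[1] for u in(325,335,345)],
     [ (k:=np.nonzero(m[170:215,u]>150)[0]+170,(k.min(),k.max(),) if len(k) else None)[1] for u in(240,250,260)])
d=(abs(a-b).max(axis=2)>60)
for n,(x0,y0,x1,y1) in dict(lid=(275,180,415,310),stay=(225,180,280,235),block=(255,150,312,190),brush=(380,150,435,190),tin=(350,310,420,380)).items(): print(n,d[y0:y1,x0:x1].mean().round(3))
cv2.imwrite('pics/final.png',b)
E
```

```text
[ 0.53495969 -0.15386822  0.29848774] [ 0.99397005 -0.88336302 -0.19784773] 29.7
before [(np.int64(167), np.int64(173)), (np.int64(167), np.int64(173)), (np.int64(167), np.int64(179))] [(np.int64(191), np.int64(196)), (np.int64(190), np.int64(196)), (np.int64(190), np.int64(196))]
now [(np.int64(167), np.int64(173)), (np.int64(167), np.int64(173)), (np.int64(167), np.int64(179))] [(np.int64(190), np.int64(196)), (np.int64(190), np.int64(196)), (np.int64(190), np.int64(196))]
lid 0.0
stay 0.0
block 0.0
brush 0.0
tin 0.136[ WARN:0@1.267] global loadsave.cpp:1063 imwrite_ Unsupported depth image for selected encoder is fallbacked to CV_8U.
```

The lid and stay are back exactly at their closed pixels, and the block and brush are unchanged. The difference at the tin comes from the arm's shadow, which crossed it in the first picture. I'll check its outline, then hand in.

```bash
python3 - <<'E'
from h import *
a=cv2.imread('pics/side0.png');b=get_image('side')[:,:,::-1]
t=cv2.Canny(cv2.cvtColor(a[305:385,345:425],6),60,150);g=cv2.Canny(cv2.cvtColor(np.ascontiguousarray(b[300:390,340:430]),6),60,150)
r=cv2.matchTemplate(cv2.GaussianBlur(g,(3,3),0),cv2.GaussianBlur(t,(3,3),0),cv2.TM_CCOEFF_NORMED);_,m,_,l=cv2.minMaxLoc(r);print('tin shift px',np.array(l)-5,round(m,2))
if max(abs(np.array(l)-5))<=1: print(sign_off())
E
```

```text
tin shift px [0 0] 0.69
the job is handed in; nothing more can be done
None
```

The job is done and handed in at about 30 s on the robot's clock; signing off gives no verdict.

**Raising:** I lifted the lid by its bar, in steps of about 2 mm near the end. The knee snapped past straight at about 1.39 rad, with about 3 N resisting at the bar. The lid settled onto the stop at 1.347 rad. I then let go, and a picture showed the stay holding the lid alone.

**Breaking and lowering:** I pushed the crossbar back with the closed fingers until the knee folded, peaking at about 17 N total on the tool. The lid then stood by itself at about 1.09 rad. I gripped the bar again and lowered the lid onto the rim under control. The last reading there was 22 N pressing down before I let go.

**Last checks:**
- **Lid and stay:** in the side camera, both are back at their starting pixels.
- **Loose items:** the block, the brush and the tin's outline had not shifted.
- **Robot:** it is clear above the box, with no contact force.

**What went wrong or was not measured:**
- **First grip:** it slipped off the bar without moving the lid, because the fingertips sit about 20–30 mm higher than the reported tool position. I regripped deeper, which worked.
- **Tin:** its area differed in the raw picture comparison. I put that down to the arm's shadow in the first picture, since the outline matched with zero shift.
- **Stay foot:** I did not measure its slip directly. The force opening the lid against the straight stay read about 3 N, well under the 11 N limit, and the stay folded back to its original pixels.

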